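# Open the dial lid wide and tip the red beads into the foil tray

## Robot

A 6-joint arm with a two-finger parallel gripper is mounted at the origin on the work surface. World frame = base frame: x ahead of the robot, y to its left, z up, the work surface at z = 0. Lengths are in m, angles in rad, forces in N, time in s.
With the tool pointing down it reaches from about 0.35 to 0.775 m from the base axis. Payload 7.3 kg.
Tool frame: the origin (TCP) lies midway between the tips of the shut fingers; the grasp point (between the pads) lies 19 mm behind it (robot.tcp_to_grasp is the distance from the TCP to the grasp point, in m); x points along the fingers, z is the direction in which the jaws open and shut, and the axes are right-handed (so a half turn about x gives the same grasp; the last joint's range is limited). The gripper opens to 92 mm and grips with 3 to 60 N. Pads are 19 mm wide; open, the fingers measure 130 mm over their backs; the gripper's body (75 mm by 190 mm) begins 47 mm behind the grasp point.
Start: joints at [1.111, 0.342, 1.524, -0, 1.275, -0.146], TCP at [0.162, 0.499, 0.227] pointing down, gripper open.
Joint ranges: [-2.53, 2.53], [-0.77, 2.02], [0.04, 2.7], [-1, 4.14], [0.28, 2.66], [-3.11, 3.11]. Speed limits (rad/s): [2.57, 2.57, 3.14, 3.14, 3.14, 3.14].

## Interface

Orientations are given as [roll, pitch, yaw] about the fixed x, y, z axes, in that order (R = Rz(yaw) Ry(pitch) Rx(roll)).
In Python, from cell import robot gives the robot as it stands.
- The arm moves only by the tool move_arm, never from a script. Its argument "deltas" is a list of rows, each an object with "dp": the shift along the tool's x, y, z in m, a list of three; "turn": the turn, a rotation vector about the tool's x, y, z in degrees, a list of three. A call has 1 to 10 rows; each row is the pose to reach, as a shift and turn from the pose commanded when the call began, along the tool's axes at that moment; what a row does not reach only later rows make up. A row lasts 1/10 s, in which the tool goes at most 50 mm and 8.59 degrees, less where a joint would pass 70% of its speed; a pose out of reach is approached as far as the arm can. A call with a gripper value outside its range is refused whole. "hand" is the finger opening in m, from 0 to 0.0918, set as the call begins (left out, the last holds). The fingers move at their own pace and stop on an object; "squeeze" is the grip in N (left out, the last holds). Time passes only in rows, so rows that repeat a pose let the fingers close. It gives the time, the measured TCP pose, the force and the opening at its end, in the units of the state.
- robot.observe(): the state, without advancing time (a new reading comes with each control period).
- robot.read_camera(name): name is "side" or "top" or "wrist"; returns (picture, depth): 420x560x3 uint8, red, green, blue; 420x560 float32, m along the optical axis (not along the pixel's ray), 0 where there is no reading.
- robot.camera_info(name): a dict with "fx", "fy", "cx", "cy" (pixels), "k1" (the pictures are not rectified: a ray, as slopes to the right and down, at radius r is drawn at 1 + k1 r^2 times it, then the intrinsics apply), "R" (3x3) and "t" (3): a world point X has camera coordinates R X + t. Camera axes: x right, y down, z forward; pixel columns grow to the right and rows downward; lengths in m; the calibration is good to about 2 mm. A picture is of the moment at which its call begins: read the wrist's pose just before it. camera_info takes no time and is no camera call; for the wrist camera it gives the pose at the moment of the call.
- robot.hand_in(): hands the job in, once; it reports no verdict.
The state is a dict: "time": time; "qpos": joint angles; "qvel": joint speeds; "joint_efforts": joint torques, N m; "tool_pos": TCP position; "tool_rot": TCP orientation; "contact_force": force on the tool from outside, world axes, zero at the start; "torque": the same for the moment, N m; "opening": finger opening in m.
Only numpy, scipy, OpenCV 4.12 (cv2) and the standard library are available. Lean on these libraries where they do the work, as an engineer would, in place of code of your own. Each camera call takes 0.05 s, during which the arm holds its last target.

## Task

On the red bead dispenser, turn the dial on the upright jar's lid so that its largest opening lines up with the spout side of the lid, then push the jar over towards its foil tray so that all three red beads run out into the tray. Leave the dial open and the jar tipped over, and leave the blue dispenser alone.

Things in the scene. Friction and masses are not known exactly. Their poses are not given: they have to be found in the camera images.
- red_dispenser: Red bead dispenser, fixed: grey base, two grey posts (145 mm high, 50 to 62 mm either side), a clear jar with red lid pivoted between them, a foil tray in front. Origin on the table under the pivot; z up, +x from the pivot to the tray (the way the jar tips). Pivot along y, 130 mm high. Tray x 20 to 230, y -75 to 75, walls 36 mm high. Free above 12 mm behind the jar
- red_dial (a joint): Angle of the white dial (76 mm across) on the lid, rad, growing anticlockwise from above. It has a wide wedge opening (largest; red lid shows in it), a 13 mm hole and some 5 mm holes. At 0 the wedge lies towards the tray, over the wedge-shaped spout in the lid; at 1.57 the 13 mm hole does. Range -0.6 to 1.75, starts at 1.2 to 1.5, stays where left, turns with 0.03 N m
- red_knob (a point): Middle of the red grip bar on the dial, on the dial's axis: bar 12 mm thick, 36 mm long; its top is 12 mm above this point, the dial's face 16 mm below it. At dial 0 the bar lies along the dispenser's y (so 12 mm thick along x); it turns with the dial: dial 0.5 is 0.5 rad anticlockwise from there
- red_jar (a joint): Tip of the red jar, rad: 0 upright (on a stop, by its weight), up to a stop at 2.1 (mouth down over tray). Upright it is 76 mm across, axis at dispenser x = -15 mm, 110 mm to 223 mm high with its lid, dial face 228, bar top 256. Push it 0.8 rad over from behind near the lid (under 2 N) and it falls the rest by itself in 1 to 2 s; its bottom swings up behind
- red_bead1_center (a point): Centre of red bead 1, a ball 16 mm across, loose in the red dispenser's jar at the start. It passes the wedge opening only
- red_bead2_center (a point): Centre of red bead 2, a ball 16 mm across, loose in the red dispenser's jar at the start. It passes the wedge opening only
- red_bead3_center (a point): Centre of red bead 3, a ball 16 mm across, loose in the red dispenser's jar at the start. It passes the wedge opening only
- blue_jar (a joint): Tip of the blue dispenser's jar: 0 upright, to be left at 0
- blue_dispenser: The blue bead dispenser, a bystander with the same sizes and axes as the red one

How it is judged:
On the way, in this order (a step that is already met when the one before it is completed fails the run):
1. the dial's largest opening is turned to the spout while the jar is still upright (value of joint red_dial between -0.25 and 0.25 rad and value of joint red_jar below 0.2 rad), for 0.2 s.
2. the jar is tipped over and the three red beads are in its tray (value of joint red_jar above 1.6 rad and x of red_bead1_center in the frame of red_dispenser between 0.02 and 0.23 m and y of red_bead1_center in the frame of red_dispenser between -0.075 and 0.075 m and z of each of red_bead1_center, red_bead2_center, red_bead3_center in the frame of red_dispenser below 0.04 m and x of red_bead2_center in the frame of red_dispenser between 0.02 and 0.23 m and y of red_bead2_center in the frame of red_dispenser between -0.075 and 0.075 m and x of red_bead3_center in the frame of red_dispenser between 0.02 and 0.23 m and y of red_bead3_center in the frame of red_dispenser between -0.075 and 0.075 m), for 0.2 s.
At the end, for the whole second after the job is handed in: All three red beads lie in the red dispenser's foil tray, its dial is within 0.35 rad (20 degrees) of the largest opening, its jar is left tipped over (above 1.6 rad), and the blue jar is upright (all of step 2 and value of joint red_dial between -0.35 and 0.35 rad and value of joint blue_jar below 0.2 rad); the robot touches nothing.
It fails at once if the blue dispenser's jar is tipped (value of joint blue_jar above 0.3 rad).
It fails at once if the blue dispenser is touched hard (contact force between any of the arm, the fingers and blue_dispenser above 5 N).
It fails at once if the red jar is tipped over before its dial is open (value of joint red_jar above 1 rad and value of joint red_dial above 0.5 rad).
It also fails if it takes over 51 s, if anything falls off the work surface, if the arm or the gripper's body presses on something with over 40 N, if the wrist force passes 120 N, or if a joint passes its speed limit or range.

## Working session

There is one attempt and no reset: what is moved stays moved. The work goes in short steps, Python scripts to look and compute and a tool call to move; the robot and the scene stay as the last step left them, time stands still between calls to the robot, and variables do not carry over. Pictures are saved under pics/ and viewed, and the job is handed in when it is done.

Besides the shell and the picture viewer there is one more tool, called after "Call:" as name([rows], argument=value, ...), one row to a line, values as JSON. move_arm: Moves the arm, as the interface text tells. Its arguments: {"type":"object","properties":{"deltas":{"type":"array"},"hand":{"type":"number"},"squeeze":{"type":"number"}},"required":["deltas"]}

```bash
mkdir -p pics; ls; cat > h.py <<'E'
import numpy as np, cv2
from cell import robot
from scipy.spatial.transform import Rotation as Ro
def save(n,f):
    p,d=robot.read_camera(n); cv2.imwrite(f'pics/{f}.png',p[:,:,::-1]); np.save(f'pics/{f}_d.npy',d); np.save(f'pics/{f}_p.npy',p); return p,d
def ray(c,u,v):
    x=np.array([(u-c['cx'])/c['fx'],(v-c['cy'])/c['fy']],float); s=x.copy()
    for _ in range(20): s=x/(1+c['k1']*(s@s))
    return np.array([s[0],s[1],1.])
def pt(c,u,v,d):
    R=np.array(c['R']);return R.T@(ray(c,u,v)*d-np.array(c['t']))
def onz(c,u,v,z):
    R=np.array(c['R']);o=-R.T@np.array(c['t']);r=R.T@ray(c,u,v);return o+r*(z-o[2])/r[2]
E
python3 - <<'E'
from h import *
print(robot.observe())
for n in('top','side'):
    save(n,n+'0'); print(robot.camera_info(n))
E
```

```text
pics
{'time': 0.0, 'qpos': array([ 1.11098560e+00,  3.42747242e-01,  1.52504520e+00, -8.05356416e-06,
        1.27537048e+00, -1.46008216e-01]), 'qvel': array([-2.23641876e-03, -1.14090433e-03, -1.16046063e-03,  5.97352243e-05,
        1.18708057e-04,  9.15276158e-04]), 'joint_efforts': array([ 1.07210446e-03, -4.31241131e+01, -2.44225788e+01,  7.18824542e-02,
        5.58572123e-02, -1.28434071e-04]), 'tool_pos': array([0.16185618, 0.49899394, 0.22602239]), 'tool_rot': array([ 3.00048863,  1.56922604, -2.02570051]), 'contact_force': array([0.0048361 , 0.24792103, 0.70209594]), 'torque': array([ 0.00448395,  0.01918092, -0.03205169]), 'opening': 0.09227361471535714}
{'fx': 388.880548622185, 'fy': 388.880548622185, 'cx': 279.08995417741977, 'cy': 210.94108638738228, 'k1': -0.10047770480088977, 'R': array([[-0.02854987, -0.99909831, -0.03142393],
       [-0.9965938 ,  0.03088333, -0.07646585],
       [ 0.07736738,  0.0291338 , -0.9965769 ]]), 't': array([0.02094253, 0.60439677, 0.99042869])}
{'fx': 447.92014066568623, 'fy': 447.92014066568623, 'cx': 281.772318183768, 'cy': 207.50816748591805, 'k1': -0.11514036182722727, 'R': array([[ 0.90231412, -0.43090113,  0.01238759],
       [-0.30773814, -0.66399975, -0.68147015],
       [ 0.30187161,  0.611088  , -0.73174106]]), 't': array([-0.50704076,  0.28613122,  0.7489    ])}
```

View pics/top0.png

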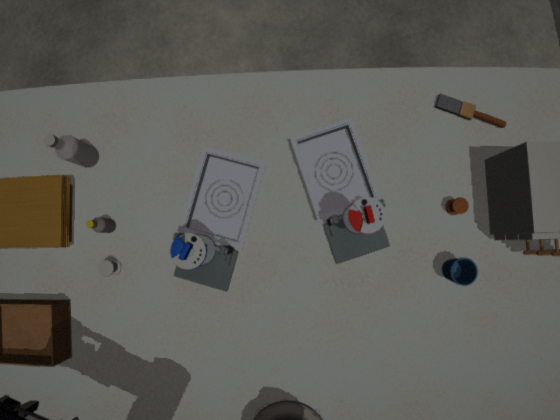

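View pics/side0.png

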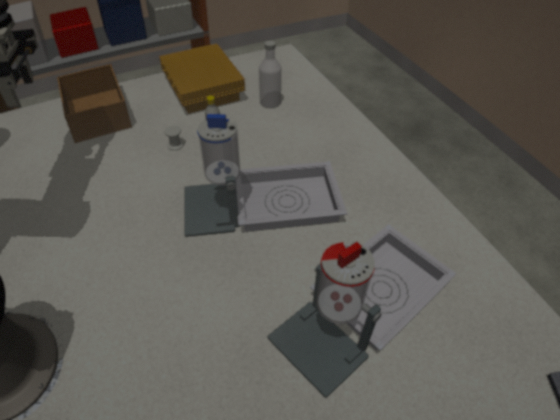

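The red dispenser is on the right in the top view, with the dial near (366,213) and the tray near (335,172). The blue one is at (190,250). I'll enlarge the image around the red dispenser next.

```bash
python3 - <<'E'
from h import *
p=cv2.imread('pics/top0.png')[110:270,280:400]; p=cv2.convertScaleAbs(p,alpha=1.5)
cv2.imwrite('pics/topz.png',cv2.resize(p,None,fx=3.7,fy=3.7,interpolation=cv2.INTER_CUBIC))
p=cv2.imread('pics/top0.png')[190:240,330:400]; p=cv2.convertScaleAbs(p,alpha=1.3)
cv2.imwrite('pics/topzz.png',cv2.resize(p,None,fx=10,fy=10,interpolation=cv2.INTER_CUBIC))
E
```

```text
(no output)
```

View pics/topz.png

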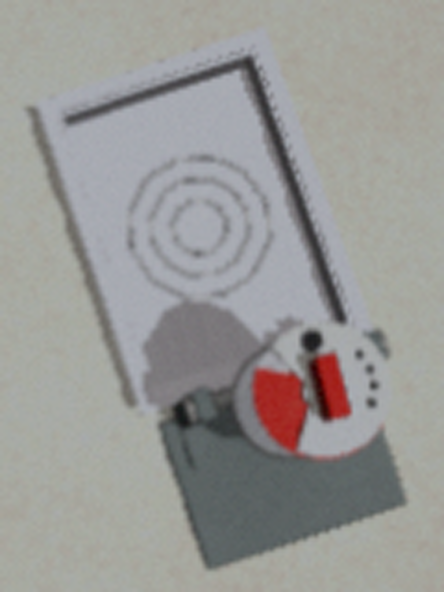

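View pics/topzz.png

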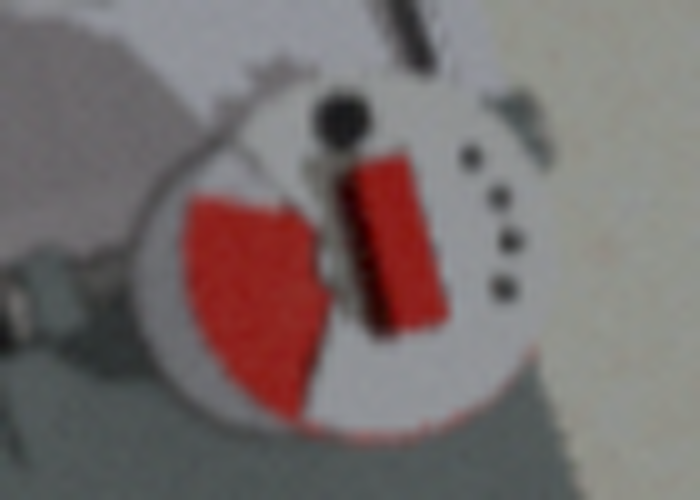

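Enlarged, the bar's top face has corners near full-image (365,206.5), (370.8,205.2), (375,221.8) and (369.5,223.5). The wedge points left and the 13 mm hole points to the tray. Next I'll work out the frame.

```bash
python3 - <<'E'
from h import *
c=robot.camera_info('top')
f=lambda u,v,z,s=3.7,o=(280,110): onz(c,o[0]+u/s,o[1]+v/s,z)[:2]
TL=f(38,105,.036);TR=f(262,33,.036);BL=f(140,408,.036)
B1=f(205,568,.012);B2=f(408,503,.012);print('tray',TL,TR,BL,np.linalg.norm(TL-TR),np.linalg.norm(TL-BL));print('base',B1,B2,np.linalg.norm(B2-B1))
a=lambda v:np.arctan2(v[1],v[0])
print('yaw', a(TL-BL), a(TL-TR)-np.pi/2, a(B1-B2)-np.pi/2)
g=lambda u,v,z:f(u,v,z,10,(330,190))
C=[g(*q,.256) for q in((352,165),(408,152),(450,318),(393,335))]
print(C,'ctr',np.mean(C,0)); print('bar ang',a(C[0]-C[3])-np.pi/2,a(C[1]-C[2])-np.pi/2)
# dial circle from depth
d=np.load('pics/top0_d.npy')
pts=[];cols=[]
P=np.load('pics/top0_p.npy')
for v in range(185,240):
    for u in range(325,400):
        if d[v,u]>0: pts.append(pt(c,u,v,d[v,u]));cols.append(P[v,u])
pts=np.array(pts);m=(pts[:,2]>.218)&(pts[:,2]<.236);q=pts[m]
print(m.sum(),q.mean(0),q.min(0),q.max(0)); e=cv2.minEnclosingCircle(q[:,:2].astype(np.float32));print(e)
m=pts[:,2]>.247; q=pts[m]; print(m.sum(),q.mean(0),cv2.minAreaRect(q[:,:2].astype(np.float32)))
m=(pts[:,2]>.135)&(pts[:,2]<.155); q=pts[m]; print('post',m.sum(),np.round(q,3).tolist()[:40])
E
```

```text
tray [ 0.79343204 -0.03215703] [ 0.84071409 -0.19310946] [ 0.57671171 -0.09612343] 0.1677536207371515 0.22596327732200575
base [ 0.46362199 -0.13968216] [ 0.50470092 -0.28530877] 0.15130958093519287
yaw 0.2870072581567669 0.28572602837375927 0.27494008643108003
[array([ 0.59027746, -0.17676616]), array([ 0.59254547, -0.18815887]), array([ 0.55898427, -0.19505286]), array([ 0.55594642, -0.18345386])] ctr [ 0.57443841 -0.18585794]
bar ang -1.3784054884713992 -1.3681990041675158
929 [ 0.57399673 -0.18418433  0.22720815] [ 0.53738372 -0.22359597  0.21813228] [ 0.61235671 -0.14594844  0.23434902]
((0.5752981901168823, -0.1846998631954193), 0.039513494819402695)
123 [ 0.57585234 -0.18403957  0.25561443] ((0.5762284994125366, -0.18470844626426697), (0.03598053753376007, 0.01238754391670227), 12.601760864257812)
post 137 [[0.614, -0.231, 0.143], [0.613, -0.233, 0.145], [0.613, -0.235, 0.147], [0.613, -0.238, 0.145], [0.611, -0.231, 0.144], [0.611, -0.233, 0.146], [0.611, -0.235, 0.146], [0.611, -0.238, 0.143], [0.611, -0.241, 0.139], [0.609, -0.232, 0.146], [0.608, -0.234, 0.148], [0.609, -0.237, 0.145], [0.609, -0.242, 0.137], [0.609, -0.244, 0.138], [0.607, -0.238, 0.142], [0.606, -0.24, 0.145], [0.607, -0.244, 0.137], [0.607, -0.163, 0.136], [0.604, -0.239, 0.146], [0.604, -0.242, 0.146], [0.604, -0.246, 0.138], [0.604, -0.159, 0.143], [0.601, -0.239, 0.146], [0.601, -0.242, 0.145], [0.602, -0.246, 0.136], [0.602, -0.156, 0.146], [0.599, -0.241, 0.146], [0.6, -0.155, 0.139], [0.597, -0.153, 0.155], [0.595, -0.152, 0.144], [0.591, -0.149, 0.143], [0.588, -0.148, 0.151], [0.585, -0.148, 0.153], [0.584, -0.126, 0.147], [0.584, -0.128, 0.148], [0.584, -0.147, 0.142], [0.583, -0.119, 0.141], [0.582, -0.122, 0.142], [0.582, -0.124, 0.144], [0.582, -0.126, 0.146]]
```

```bash
cat >> h.py <<'E'
AX=np.array([.576,-.1845]);YAW=.283
ex=np.array([np.cos(YAW),np.sin(YAW),0]);ey=np.array([-ex[1],ex[0],0]);ORG=np.array([*AX,0])+.015*ex
def goal(pos,jaw):  # tool pointing down with jaw axis (tool z) at world angle jaw
    s=robot.observe();R=Ro.from_euler('xyz',s['tool_rot']).as_matrix();p=s['tool_pos']
    x=np.array([0,0,-1.]);z=np.array([np.cos(jaw),np.sin(jaw),0]);y=np.cross(z,x)
    G=np.stack([x,y,z],1)
    print('dp',np.round(R.T@(np.array(pos)-p),4),'turn',np.round(np.degrees(Ro.from_matrix(R.T@G).as_rotvec()),2))
    print('R',np.round(R,3).tolist(),'jaw now',np.arctan2(R[1,2],R[0,2]),'pos',p,'t',s['time'],'q6',s['qpos'][5])
E
python3 - <<'E'
from h import *
for j in (1.78,1.78-np.pi): goal([*AX,.34],j)
E
```

```text
dp [-0.1133 -0.6049 -0.5225] turn [-29.96  -0.07  -0.03]
R [[-0.001, -0.951, 0.309], [-0.001, 0.309, 0.951], [-1.0, 0.0, -0.001]] jaw now 1.2570223990269533 pos [0.16185719 0.49905154 0.22611274] t 0.1 q6 -0.14601575944852668
dp [-0.1133 -0.6049 -0.5225] turn [ 1.5004e+02 -4.0000e-02  1.0000e-01]
R [[-0.001, -0.951, 0.309], [-0.001, 0.309, 0.951], [-1.0, 0.0, -0.001]] jaw now 1.2570223990269533 pos [0.16185719 0.49905154 0.22611274] t 0.1 q6 -0.14601575944852668
```

Call:
move_arm([
  {"dp":[-0.05,0,0],"turn":[0,0,0]},
  {"dp":[-0.1,0,0],"turn":[0,0,0]},
  {"dp":[-0.15,0,0],"turn":[0,0,0]},
  {"dp":[-0.16,-0.605,-0.5225],"turn":[-30,0,0]},
  {"dp":[-0.16,-0.605,-0.5225],"turn":[-30,0,0]},
  {"dp":[-0.16,-0.605,-0.5225],"turn":[-30,0,0]},
  {"dp":[-0.16,-0.605,-0.5225],"turn":[-30,0,0]},
  {"dp":[-0.16,-0.605,-0.5225],"turn":[-30,0,0]},
  {"dp":[-0.16,-0.605,-0.5225],"turn":[-30,0,0]},
  {"dp":[-0.16,-0.605,-0.5225],"turn":[-30,0,0]},
], hand=0.06)

```text
time: 1.1
tool_pos: [0.3353, 0.2134, 0.3809]
tool_rot: [0.09, 1.571, 1.871]
contact_force: [1.0, 1.6, 0.0]
opening: 0.06
```

```bash
python3 - <<'E'
from h import *
goal([*AX,.36],1.78)
E
```

```text
dp [ 0.0209 -0.1524 -0.4394] turn [ 0.06  0.01 -0.  ]
R [[-0.0, -0.978, -0.209], [0.0, -0.209, 0.978], [-1.0, 0.0, 0.0]] jaw now 1.7811130318727595 pos [0.33525845 0.21343896 0.38094262] t 1.1 q6 -1.4077195866192223
```

Call:
move_arm([
  {"dp":[0.01,-0.14,-0.41],"turn":[0,0,0]},
  {"dp":[0.01,-0.14,-0.41],"turn":[0,0,0]},
  {"dp":[0.01,-0.14,-0.41],"turn":[0,0,0]},
  {"dp":[0.01,-0.14,-0.41],"turn":[0,0,0]},
  {"dp":[0.01,-0.14,-0.41],"turn":[0,0,0]},
  {"dp":[0.01,-0.14,-0.41],"turn":[0,0,0]},
  {"dp":[0.01,-0.14,-0.41],"turn":[0,0,0]},
  {"dp":[0.01,-0.14,-0.41],"turn":[0,0,0]},
  {"dp":[0.01,-0.14,-0.41],"turn":[0,0,0]},
  {"dp":[0.01,-0.14,-0.41],"turn":[0,0,0]},
])

```text
time: 2.1
tool_pos: [0.5582, -0.1604, 0.3683]
tool_rot: [1.17, 1.567, 2.947]
contact_force: [-0.2, 0.3, -0.8]
opening: 0.0603
```

```bash
python3 - <<'E'
from h import *
goal([*AX,.34],1.78)
p,d=save('wrist','w0'); c=robot.camera_info('wrist')
hsv=cv2.cvtColor(p,cv2.COLOR_RGB2HSV)
m=(((hsv[...,0]<8)|(hsv[...,0]>172))&(hsv[...,1]>130)&(hsv[...,2]>50))
pts=np.array([pt(c,u,v,d[v,u]) for v,u in np.argwhere(m&(d>0))])
if len(pts):
    q=pts[(pts[:,2]>.248)&(pts[:,2]<.265)]; print(len(pts),len(q),q.mean(0) if len(q) else 0, cv2.minAreaRect(q[:,:2].astype(np.float32)))
    w=pts[(pts[:,2]<.235)&(pts[:,2]>.21)]; print('wedge',len(w),w.mean(0))
E
```

```text
dp [ 0.0282 -0.0126 -0.0273] turn [-0.21  0.08 -0.18]
R [[-0.003, -0.979, -0.204], [0.001, -0.204, 0.979], [-1.0, 0.003, 0.001]] jaw now 1.7763957276076208 pos [ 0.55821123 -0.1603792   0.3682599 ] t 2.1 q6 -2.1877727002582033
2051 687 [ 0.57278658 -0.18198737  0.25683455] ((0.573959469795227, -0.1821318417787552), (0.03577069938182831, 0.011470521800220013), 11.7267427444458)
wedge 1316 [ 0.56534998 -0.15888879  0.22453683]
```

View pics/w0.png

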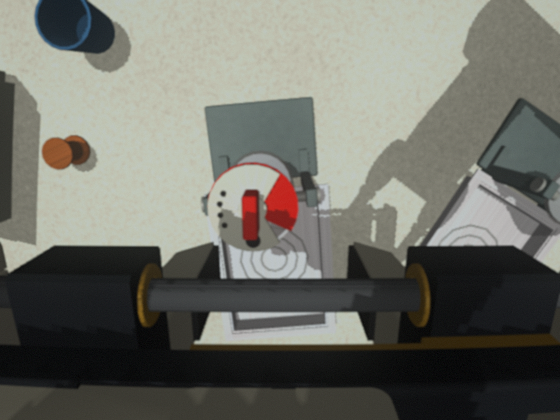

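The wrist view shows the dial below the open fingers, with the bar at (251,213) and the wedge at (283,205). I'll approach above it, then lower.

Call:
move_arm([
  {"dp":[0,-0.011,-0.0255],"turn":[0,0,0]},
  {"dp":[0.04,-0.011,-0.0255],"turn":[0,0,0]},
  {"dp":[0.08,-0.011,-0.0255],"turn":[0,0,0]},
  {"dp":[0.08,-0.011,-0.0255],"turn":[0,0,0]},
  {"dp":[0.08,-0.011,-0.0255],"turn":[0,0,0]},
])

```text
time: 2.65
tool_pos: [0.5732, -0.1783, 0.2922]
tool_rot: [-0.631, 1.571, 1.151]
contact_force: [0.4, 0.2, 1.0]
opening: 0.0599
```

```bash
python3 - <<'E'
from h import *
goal([.575,-.1835,.235],1.776)
E
```

```text
dp [ 0.0572 -0.0006 -0.0054] turn [0.32 0.01 0.01]
R [[0.0, -0.978, -0.209], [0.0, -0.209, 0.978], [-1.0, -0.0, 0.0]] jaw now 1.7816262606992235 pos [ 0.57323765 -0.17831819  0.29219678] t 2.65 q6 -2.210955445890216
```

Call:
move_arm([
  {"dp":[0.02,-0.0005,-0.0055],"turn":[0.3,0,0]},
  {"dp":[0.04,-0.0005,-0.0055],"turn":[0.3,0,0]},
  {"dp":[0.057,-0.0005,-0.0055],"turn":[0.3,0,0]},
  {"dp":[0.057,-0.0005,-0.0055],"turn":[0.3,0,0]},
  {"dp":[0.057,-0.0005,-0.0055],"turn":[0.3,0,0]},
])

```text
time: 3.15
tool_pos: [0.576, -0.1846, 0.2367]
tool_rot: [-2.185, 1.567, -0.409]
contact_force: [0.5, -0.3, -0.6]
opening: 0.0601
```

Call:
move_arm([
  {"dp":[0,0,0],"turn":[0,0,0]},
  {"dp":[0,0,0],"turn":[0,0,0]},
  {"dp":[0,0,0],"turn":[0,0,0]},
  {"dp":[0,0,0],"turn":[0,0,0]},
  {"dp":[0,0,0],"turn":[0,0,0]},
  {"dp":[0,0,0],"turn":[0,0,0]},
], hand=0, squeeze=8)

```text
time: 3.75
tool_pos: [0.5749, -0.1845, 0.234]
tool_rot: [0.152, 1.571, 1.928]
contact_force: [-0.1, 0.1, -0.6]
opening: 0.0168
```

```bash
python3 - <<'E'
from h import *
goal([.575,-.1835,.235],YAW)
s=robot.observe();print(s['opening'],s['contact_force'],s['torque'])
E
```

```text
dp [-0.001  -0.0003  0.001 ] turn [ 8.55e+01  0.00e+00 -1.00e-02]
R [[-0.0, -0.979, -0.203], [0.0, -0.203, 0.979], [-1.0, 0.0, 0.0]] jaw now 1.7753051295357032 pos [ 0.57494624 -0.18452638  0.23399952] t 3.75 q6 -2.2127868295860815
0.016846447129452154 [-0.11136134  0.07308993 -0.58545088] [ 0.02541692  0.06213476 -0.02438684]
```

Call:
move_arm([
  {"dp":[0,0,0],"turn":[0,0,0]},
  {"dp":[0,0,0],"turn":[0,0,0]},
  {"dp":[0,0,0],"turn":[0,0,0]},
])

```text
time: 4.05
tool_pos: [0.5749, -0.1843, 0.234]
tool_rot: [0.286, 1.57, 2.062]
contact_force: [0.3, 1.5, 0.4]
opening: 0.0122
```

Call:
move_arm([
  {"dp":[0,0,0],"turn":[5,0,0]},
  {"dp":[0,0,0],"turn":[10,0,0]},
  {"dp":[0,0,0],"turn":[15,0,0]},
  {"dp":[0,0,0],"turn":[20,0,0]},
  {"dp":[0,0,0],"turn":[25,0,0]},
  {"dp":[0,0,0],"turn":[30,0,0]},
  {"dp":[0,0,0],"turn":[35,0,0]},
  {"dp":[0,0,0],"turn":[40,0,0]},
  {"dp":[0,0,0],"turn":[43,0,0]},
  {"dp":[0,0,0],"turn":[43,0,0]},
])

```text
time: 5.05
tool_pos: [0.5749, -0.1844, 0.234]
tool_rot: [1.186, 1.57, 2.211]
contact_force: [-0.6, 0.9, 0.7]
opening: 0.0118
```

Call:
move_arm([
  {"dp":[0,0,0],"turn":[5,0,0]},
  {"dp":[0,0,0],"turn":[10,0,0]},
  {"dp":[0,0,0],"turn":[15,0,0]},
  {"dp":[0,0,0],"turn":[20,0,0]},
  {"dp":[0,0,0],"turn":[25,0,0]},
  {"dp":[0,0,0],"turn":[30,0,0]},
  {"dp":[0,0,0],"turn":[35,0,0]},
  {"dp":[0,0,0],"turn":[40,0,0]},
  {"dp":[0,0,0],"turn":[42.5,0,0]},
  {"dp":[0,0,0],"turn":[42.5,0,0]},
])

```text
time: 6.05
tool_pos: [0.5748, -0.1845, 0.234]
tool_rot: [2.406, 1.57, 2.691]
contact_force: [-1.0, 1.7, 0.3]
opening: 0.0118
```

```bash
python3 - <<'E'
from h import *
goal([.575,-.1835,.235],YAW)
s=robot.observe();print(s['opening'],s['contact_force'],s['torque'])
p,d=save('top','top1')
cv2.imwrite('pics/top1z.png',cv2.resize(p[180:250,320:410,::-1],None,fx=7,fy=7,interpolation=cv2.INTER_CUBIC))
p,d=save('side','side1')
cv2.imwrite('pics/side1z.png',cv2.resize(p[200:400,250:460,::-1],None,fx=3,fy=3,interpolation=cv2.INTER_CUBIC))
E
```

```text
dp [-0.001   0.0009  0.0004] turn [ 0.06 -0.01 -0.01]
R [[-0.0, -0.28, 0.96], [0.0, 0.96, 0.28], [-1.0, 0.0, -0.0]] jaw now 0.28411900723897665 pos [ 0.5748227  -0.18449765  0.23398578] t 6.05 q6 -0.7215917240304996
0.011788745426661208 [-0.97746683  1.72304643  0.26713152] [ 0.05985933  0.2085771  -0.04236064]
```

View pics/side1z.png

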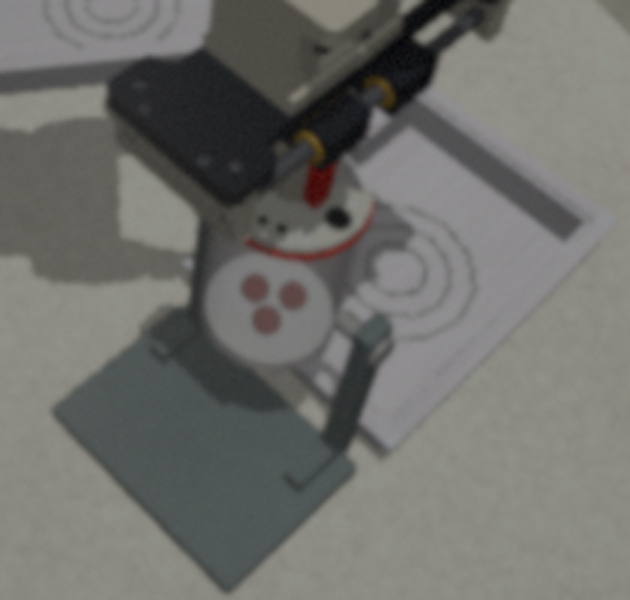

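The side picture shows the dial turned with the bar in the fingers, and the 13 mm hole now at the right (340,217). I'll release, lift, back away and check.

Call:
move_arm([
  {"dp":[0,0,0],"turn":[0,0,0]},
  {"dp":[0,0,0],"turn":[0,0,0]},
  {"dp":[0,0,0],"turn":[0,0,0]},
  {"dp":[0,0,0],"turn":[0,0,0]},
  {"dp":[-0.03,0,0],"turn":[0,0,0]},
  {"dp":[-0.06,0,0],"turn":[0,0,0]},
  {"dp":[-0.08,0,-0.04],"turn":[0,0,0]},
  {"dp":[-0.08,0,-0.08],"turn":[0,0,0]},
  {"dp":[-0.08,0,-0.12],"turn":[0,0,0]},
  {"dp":[-0.08,0,-0.12],"turn":[0,0,0]},
], hand=0.045)

```text
time: 7.15
tool_pos: [0.4563, -0.2188, 0.3148]
tool_rot: [-2.611, 1.57, -2.33]
contact_force: [0.3, 0.4, -0.3]
opening: 0.0447
```

```bash
python3 - <<'E'
from h import *
p,d=save('wrist','w2');c=robot.camera_info('wrist')
hsv=cv2.cvtColor(p,cv2.COLOR_RGB2HSV)
m=(((hsv[...,0]<8)|(hsv[...,0]>172))&(hsv[...,1]>130)&(hsv[...,2]>50))
pts=np.array([pt(c,u,v,d[v,u]) for v,u in np.argwhere(m&(d>0))])
q=pts[(pts[:,2]>.248)&(pts[:,2]<.265)]; print(len(pts),len(q)); 
if len(q):print(q.mean(0), cv2.minAreaRect(q[:,:2].astype(np.float32)))
w=pts[(pts[:,2]<.235)&(pts[:,2]>.2)]; print('wedge',len(w),w.mean(0) if len(w) else 0)
goal(ORG-ex*.085+np.array([0,0,.21]),YAW)
p,d=save('top','top2')
cv2.imwrite('pics/top2z.png',cv2.resize(cv2.convertScaleAbs(p[180:250,320:410,::-1],alpha=1.4),None,fx=7,fy=7,interpolation=cv2.INTER_CUBIC))
E
```

```text
2010 1176
[ 0.57462585 -0.18276307  0.25539952] ((0.5767134428024292, -0.18360033631324768), (0.012848824262619019, 0.03501621633768082), 15.991292953491211)
wedge 315 [ 0.55120039 -0.17852887  0.22438824]
dp [1.048e-01 1.000e-04 5.240e-02] turn [-0.12  0.04  0.05]
R [[0.001, -0.277, 0.961], [-0.001, 0.961, 0.277], [-1.0, -0.001, 0.001]] jaw now 0.2808777687760749 pos [ 0.45836059 -0.21858054  0.31480501] t 7.2 q6 -0.8768863564149392
```

View pics/w2.png

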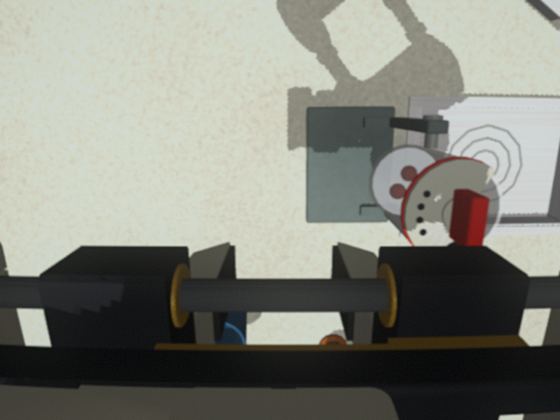

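View pics/top2z.png

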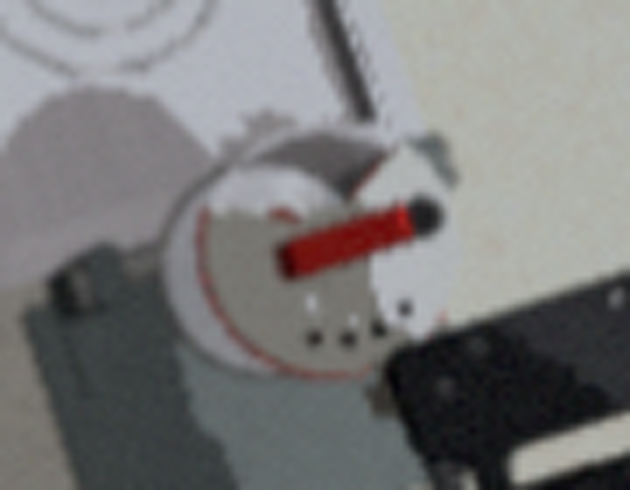

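The bar lies at 16.0°, against a frame yaw of 16.2°. The wedge hole shows dark at (330,160), facing the tray, so the dial is at about 0. Next I'll shut the fingers and lower behind the jar.

Call:
move_arm([
  {"dp":[0,0,0.015],"turn":[0,0,0]},
  {"dp":[0.02,0,0.015],"turn":[0,0,0]},
  {"dp":[0.04,0,0.015],"turn":[0,0,0]},
  {"dp":[0.06,0,0.015],"turn":[0,0,0]},
  {"dp":[0.08,0,0.015],"turn":[0,0,0]},
  {"dp":[0.105,0,0.015],"turn":[0,0,0]},
  {"dp":[0.105,0,0.015],"turn":[0,0,0]},
  {"dp":[0.105,0,0.015],"turn":[0,0,0]},
], hand=0)

```text
time: 8.05
tool_pos: [0.475, -0.2136, 0.2091]
tool_rot: [1.845, 1.57, 2.129]
contact_force: [0.3, -0.5, -0.3]
opening: 0.0004
```

```bash
python3 - <<'E'
from h import *
goal(ORG-ex*.072+np.array([0,0,.21]),YAW)
E
```

```text
dp [-0.0009 -0.0003  0.0481] turn [ 0.05 -0.01 -0.03]
R [[-0.0, -0.28, 0.96], [0.0, 0.96, 0.28], [-1.0, 0.001, -0.0]] jaw now 0.28392099934972437 pos [ 0.47496878 -0.21363315  0.20909868] t 8.05 q6 -0.8540622707491714
```

Call:
move_arm([
  {"dp":[0,0,0.015],"turn":[0,0,0]},
  {"dp":[0,0,0.03],"turn":[0,0,0]},
  {"dp":[0,0,0.04],"turn":[0,0,0]},
  {"dp":[0,0,0.048],"turn":[0,0,0]},
  {"dp":[0,0,0.056],"turn":[0,0,0]},
  {"dp":[0,0,0.064],"turn":[0,0,0]},
  {"dp":[0,0,0.072],"turn":[0,0,0]},
  {"dp":[0,0,0.08],"turn":[0,0,0]},
  {"dp":[0,0,0.09],"turn":[0,0,0]},
  {"dp":[0,0,0.1],"turn":[0,0,0]},
])

```text
time: 9.05
tool_pos: [0.5711, -0.1857, 0.2092]
tool_rot: [-0.324, 1.57, -0.041]
contact_force: [-0.2, -0.5, 1.9]
opening: 0.0006
```

```bash
python3 - <<'E'
from h import *
goal(ORG+np.array([0,0,.21]),YAW)
p,d=save('side','side3')
cv2.imwrite('pics/side3z.png',cv2.resize(p[200:400,250:460,::-1],None,fx=3,fy=3,interpolation=cv2.INTER_CUBIC))
E
```

```text
dp [-0.0008 -0.0002  0.02  ] turn [-0.    0.04  0.01]
R [[0.001, -0.279, 0.96], [-0.0, 0.96, 0.279], [-1.0, -0.0, 0.001]] jaw now 0.2829714882560474 pos [ 0.57111158 -0.18572569  0.20922987] t 9.05 q6 -0.7251569310512515
```

View pics/side3z.png

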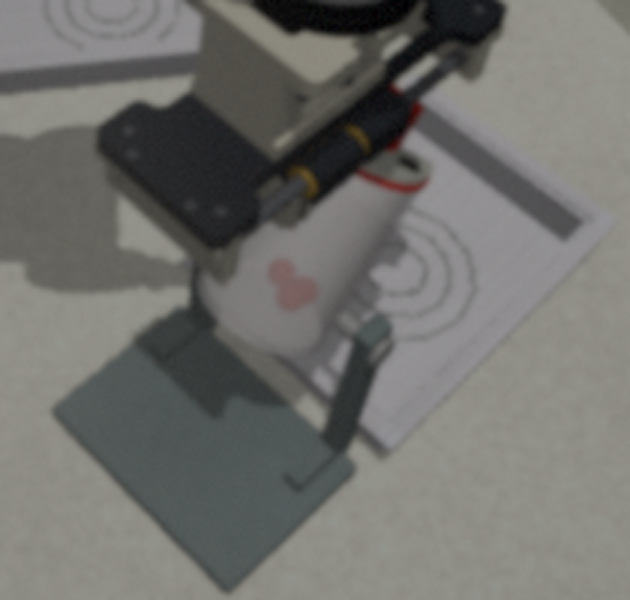

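The jar is tipping forward, with the lid at (400,170) and the beads still inside. I'll keep pushing.

Call:
move_arm([
  {"dp":[0,0,0.01],"turn":[0,0,0]},
  {"dp":[0,0,0.02],"turn":[0,0,0]},
  {"dp":[0,0,0.03],"turn":[0,0,0]},
  {"dp":[0,0,0.04],"turn":[0,0,0]},
  {"dp":[0,0,0.045],"turn":[0,0,0]},
  {"dp":[0,0,0.045],"turn":[0,0,0]},
  {"dp":[0,0,0.045],"turn":[0,0,0]},
])

```text
time: 9.8
tool_pos: [0.6133, -0.1733, 0.2089]
tool_rot: [2.483, 1.57, 2.766]
contact_force: [-0.4, 0.6, -0.6]
opening: 0.0005
```

Call:
move_arm([
  {"dp":[-0.03,0,0],"turn":[0,0,0]},
  {"dp":[-0.08,0,-0.03],"turn":[0,0,0]},
  {"dp":[-0.12,0,-0.08],"turn":[0,0,0]},
  {"dp":[-0.12,0,-0.13],"turn":[0,0,0]},
  {"dp":[-0.12,0,-0.18],"turn":[0,0,0]},
  {"dp":[-0.12,0,-0.18],"turn":[0,0,0]},
  {"dp":[-0.12,0,-0.18],"turn":[0,0,0]},
  {"dp":[-0.12,0,-0.18],"turn":[0,0,0]},
  {"dp":[-0.12,0,-0.18],"turn":[0,0,0]},
  {"dp":[-0.12,0,-0.18],"turn":[0,0,0]},
])

```text
time: 10.8
tool_pos: [0.4413, -0.2233, 0.3285]
tool_rot: [1.899, 1.57, 2.183]
contact_force: [1.0, -0.2, 0.1]
opening: 0.0002
```

```bash
python3 - <<'E'
from h import *
p,d=save('side','side4')
cv2.imwrite('pics/side4z.png',cv2.resize(p[200:400,250:460,::-1],None,fx=3,fy=3,interpolation=cv2.INTER_CUBIC))
p,d=save('top','top4')
cv2.imwrite('pics/top4z.png',cv2.resize(p[110:270,280:400,::-1],None,fx=3.7,fy=3.7,interpolation=cv2.INTER_CUBIC))
print(robot.observe()['tool_pos'])
E
```

```text
[ 0.44114057 -0.22332104  0.3284899 ]
```

View pics/side4z.png

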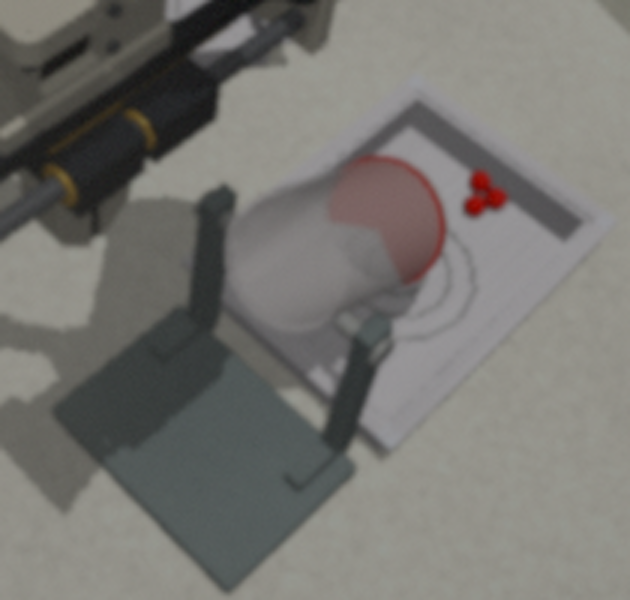

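View pics/top4z.png

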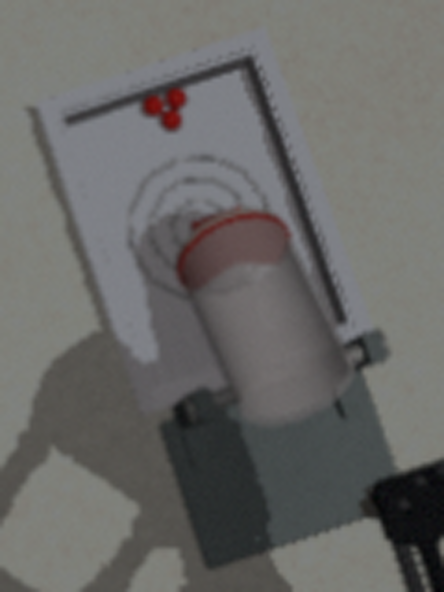

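The jar is over and all three beads are in the tray, near (165,105). I'll let it settle, then measure.

Call:
move_arm([
  {"dp":[-0.02,0,-0.02],"turn":[0,0,0]},
  {"dp":[-0.02,0,-0.02],"turn":[0,0,0]},
  {"dp":[-0.02,0,-0.02],"turn":[0,0,0]},
  {"dp":[-0.02,0,-0.02],"turn":[0,0,0]},
  {"dp":[-0.02,0,-0.02],"turn":[0,0,0]},
  {"dp":[-0.02,0,-0.02],"turn":[0,0,0]},
  {"dp":[-0.02,0,-0.02],"turn":[0,0,0]},
  {"dp":[-0.02,0,-0.02],"turn":[0,0,0]},
  {"dp":[-0.02,0,-0.02],"turn":[0,0,0]},
  {"dp":[-0.02,0,-0.02],"turn":[0,0,0]},
])

```text
time: 11.9
tool_pos: [0.4213, -0.2292, 0.349]
tool_rot: [0.455, 1.571, 0.738]
contact_force: [0.8, -0.6, 0.1]
opening: 0.0003
```

```bash
python3 - <<'E'
from h import *
p,d=save('side','side5')
cv2.imwrite('pics/side5z.png',cv2.resize(p[200:400,250:460,::-1],None,fx=3,fy=3,interpolation=cv2.INTER_CUBIC))
a=np.load('pics/side4_p.npy').astype(int);print('diff jar', np.abs(a-p)[240:310,330:400].mean())
p,d=save('top','top5');c=robot.camera_info('top')
hsv=cv2.cvtColor(p,cv2.COLOR_RGB2HSV)
m=(((hsv[...,0]<8)|(hsv[...,0]>172))&(hsv[...,1]>180)&(hsv[...,2]>60)); m[165:]=0
for v,u in [(v,u) for v,u in np.argwhere(m) if 300<u<350][::6]:
    x=onz(c,u,v,.012)-ORG; print(u,v,np.round([x@ex,x@ey],3))
# jar axis from depth: lid region & rear
for u,v in((345,173),(348,190),(352,205),(357,218)):
    x=pt(c,u,v,d[v,u])-ORG; print('jar',np.round([x@ex,x@ey,x[2]],3))
cb=p[220:290,160:250]; cv2.imwrite('pics/blue5.png',cv2.resize(cb[:,:,::-1],None,fx=6,fy=6))
E
```

```text
diff jar 0.7731292517006803
326 134 [ 0.224 -0.011]
321 136 [0.223 0.003]
320 137 [0.221 0.007]
319 138 [0.219 0.01 ]
320 139 [0.216 0.009]
324 141 [0.207 0.   ]
326 142 [ 0.203 -0.004]
326 144 [ 0.198 -0.002]
jar [ 0.093 -0.002  0.136]
jar [0.051 0.008 0.159]
jar [0.015 0.015 0.182]
jar [-0.016  0.007  0.144]
```

View pics/side5z.png

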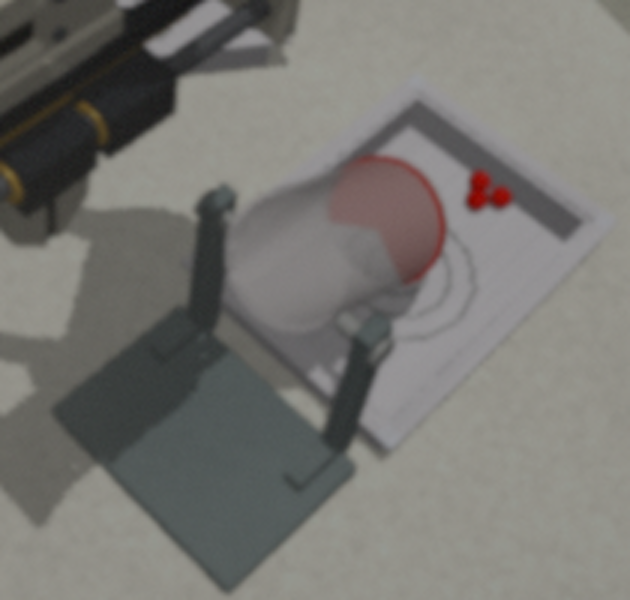

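View pics/blue5.png

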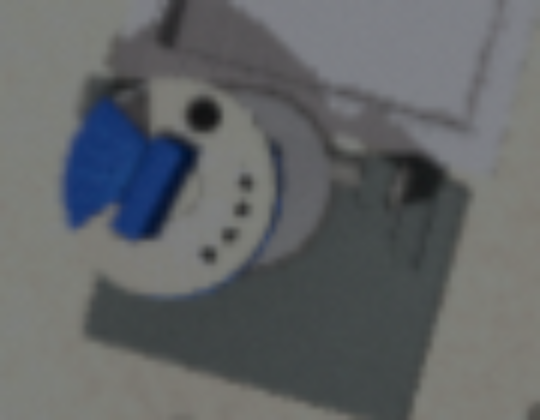

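```bash
python3 - <<'E'
from h import *
print(robot.hand_in())
E
```

```text
the job is handed in; nothing more can be done
None
```

The job is handed in: the red jar is tipped over with its dial open, and all three red beads are in its foil tray. I gripped the dial's bar from above, turned it 85.5° clockwise, let go, then pushed the jar over from behind with the fingers shut. It took about 12 s of the 51 s allowed.

What the last checks showed:
- **Dial:** before tipping, the bar lay at 16.0° against the dispenser's 16.2°, so the dial was at about 0, and the wedge could be seen facing the tray. I could not see the dial face once the jar was over. All three beads did come out, and they pass only the wedge.
- **Jar:** it rests at about 2.1 rad, worked out from the slope of its side, which is its stop. Pictures taken a second apart show it at rest.
- **Beads:** their visible pixels lie at about x 0.20 to 0.22 and y -0.01 to 0.01 m in the dispenser's frame, near the far wall but inside the tray. They shifted slightly against each other between the last two pictures, so they may not have been fully at rest.
- **Blue dispenser:** upright and untouched.
- **Arm:** clear of everything, with no contact force beyond noise.

No check failed or disagreed with another.

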